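# Feed the board under the steriliser's guard with the push stick

### The job

Lay the small wooden board lengthways between the guide fences at the mouth of the low steriliser, then take the push stick and with its foot feed the board in under the guard until you feel it seat on the sprung stop inside; press it home with about 10 N for half a second, never harder than 18 N on the stop. Then draw the stick right out of the machine and leave it lying flat on the worktop, with the board still resting on the stop. Leave the other things on the worktop alone.

Things in the scene. Friction and masses are not known exactly. Their poses are not given: they have to be found in the camera images.
- machine: Fixed low board steriliser: aluminium hood 100 mm wide, 225 mm long, 82 mm high, dark guard lip over its mouth, grey side walls. Origin on the worktop in the middle of the mouth; x points into the machine (feed direction), y to the left looking that way, z up.
- mouth (a point): Middle of the mouth, 14 mm above the worktop; axes as the machine's. The slot behind it is 66 mm wide, 28 mm high and has no floor: things slide on the worktop. Two 14 mm high fences flare out from the mouth's sides to about 90 mm apart, 62 mm in front of it.
- holddown (a point): Inside, 90 mm behind the mouth: under side (15.5 mm above the worktop) of a smooth round sprung bar that presses the board down with about 3 N. The board's front edge must climb under it, from about 76 to 90 mm behind the mouth, against some 3 to 10 N; after that board and stick together drag with 2 to 7 N.
- stop_zone (a point): Point inside, 160 mm behind the mouth, 13 mm up; no part. Near it a rubber-faced sprung stop, 50 mm wide, meets the board's front end. The stop's face is set anew each time, 145 to 175 mm behind the mouth, hidden by the hood and not measured: find it by feel. It yields 1 mm for every 2 N, up to 16 mm; the drag comes on top of this.
- board_center (a point): Centre of the loose plain light-wood board, 110 mm long (x) x 60 mm wide (y) x 18 mm thick, 0.10 to 0.2 kg; the point lies 9 mm above its under side. Either end may go in first. It can be gripped across its 60 mm width.
- board: The same board; origin at the centre of its under side, x along its length.
- stick_grip (a point): Grip point of the loose push stick of medium-brown wood, in the middle of its upright handle (50 mm along x, 20 mm thick along y, top 56 mm above the stick's under side); the point lies 38 mm above the under side. x points along the stick to its foot. 0.16 kg, centre of mass about 30 mm ahead of this point.
- stick: The same push stick; origin under the middle of the handle at the under side, x towards the foot, z up. A flat bar 20 mm wide and 14 mm high runs from 30 mm behind to 165 mm ahead of the origin and ends in a cross foot 44 mm wide, 14 mm long and 14 mm high.
- stick_foot (a point): Middle of the front face of the push stick's foot, 165 mm ahead of the handle's middle, 7 mm above the under side.
- timer: The wind-up timer, a bystander to be left where it stands; origin at the centre of its under side.
- salt_shaker: The salt shaker, a bystander to be left where it stands; origin at the centre of its under side.
- soap_dish: The soap dish, a bystander to be left where it stands; origin at the centre of its under side.
- mug_blue: The blue mug, a bystander to be left where it stands; origin at the centre of its under side.
- tea_light: The tea light, a bystander to be left where it stands; origin at the centre of its under side.
- tape_roll: The roll of tape, a bystander to be left where it stands; origin at the centre of its under side.
Not all that is in view belongs to the job. Of the things shaped like the board, the wooden one is meant.

How it is judged:
By the outcome, as a careful person would: the job done as asked, in the order asked, and still so for the second after the job is handed in, with the robot touching nothing.
It also fails if it takes over 72 s, if anything falls off the work surface, if the arm or the gripper's body presses on something with over 40 N, if the wrist force passes 120 N, or if a joint passes its speed limit or range.

### The arm

A 7-joint arm with a two-finger parallel gripper is mounted at the origin on a cart in front of the work surface, level with it; the furniture and walls round the work are solid. World frame = base frame: x ahead of the robot, y to its left, z up, the work surface at z = 0. Lengths are in m, angles in rad, forces in N, time in s.
With the tool pointing down it reaches from about 0.4 to 0.75 m from the base axis. Payload 19.5 kg.
Tool frame: the origin (TCP) lies midway between the tips of the shut fingers; the grasp point (between the pads) lies 19 mm behind it (pinch_z is the distance from the TCP to the grasp point, in m); z points along the fingers, y is the line along which they close (so a half turn about z gives the same grasp; the last joint's range is limited). The gripper opens to 85 mm and grips with 20 to 120 N. Pads are 22 mm wide; open, the fingers measure 114 mm over their backs; the gripper's body (76 mm by 85 mm) begins 54 mm behind the grasp point. The pads swing forward as they close: fully open they stand 13 mm farther back than shut.
Start: joints at [-1.319, 0.707, -0.028, 1.485, 0.022, 0.951, -0.075], TCP at [0.167, 0.55, 0.231] pointing down, gripper open.
Joint ranges: [-2.71, 2.71], [-0.32, 2.16], [-1.57, 1.52], [0, 2.45], [-1.46, 4.6], [0, 2.02], [-2.83, 2.83]. Speed limits (rad/s): [1.89, 1.89, 2.57, 2.57, 3.01, 3.01, 3.01].

### API

Orientations are given as a 3x3 rotation matrix whose columns are the frame's x, y, z axes.
In Python, from rig import * gives the robot as it stands.
- The arm moves only by the tool arm_command, never from a script. Its argument "commands" is a list of rows, each an object of numbers: "dx", "dy", "dz": the shift along the world's x, y, z in cm; "twist": the turn about the world's z in rad. A call has 1 to 8 rows; each row is the pose to reach, as a shift and turn from the pose commanded when the call began; what a row does not reach only later rows make up. A row lasts 1/8 s, in which the tool goes at most 62.5 mm and 10.7 degrees, less where a joint would pass 70% of its speed; a pose out of reach is approached as far as the arm can. A call with a gripper value outside its range is refused whole. "grip" is the gripper's target within -1 to 1 (fully open at 1, half-way at 0, shut at -1), set as the call begins (left out, the last holds). The fingers move at their own pace and stop on an object; "newtons" is the grip in N (left out, the last holds). Time passes only in rows, so rows that repeat a pose let the fingers close. It gives the time, the measured TCP pose, the force, the opening and the grip force at its end, in the units of the state.
- sense(): the state, without advancing time (a new reading comes with each control period).
- read_camera(name): name is "side" or "top" or "wrist"; returns (picture, depth): 480x640x3 uint8, red, green, blue; 480x640 float32, m along the optical axis (not along the pixel's ray), 0 where there is no reading.
- calibration(name): a dict with "fx", "fy", "cx", "cy" (pixels), "distortion" ([k1, k2, p1, p2, k3] as OpenCV has them; the pictures are not rectified), "eye" and "attitude" of the camera in the world. Camera axes: x right, y down, z forward; pixel columns grow to the right and rows downward; lengths in m; the calibration is good to about 2 mm. A picture is of the moment at which its call begins: read the wrist's pose just before it. calibration takes no time and is no camera call; for the wrist camera it gives the pose at the moment of the call.
- finish_job(): hands the job in; it is judged then, once.
The state is a dict: "clock": time; "joint_pos": joint angles; "qd": joint speeds; "joint_torque": joint torques, N m; "tool_pos": TCP position; "tcp_rot": TCP orientation; "wrist_force": force on the tool from outside, world axes, zero at the start; "ft_torque": the same for the moment, N m; "width": finger opening in m; "grip_force": force on a finger pad.
Only numpy, scipy, OpenCV 4.12 (cv2) and the standard library are available. Lean on these libraries where they do the work, as an engineer would, in place of code of your own. Each camera call takes 0.05 s, during which the arm holds its last target. There are 200 camera calls.

## Working session

There is one attempt and no reset: what is moved stays moved. The work goes in short steps, Python scripts to look and compute and a tool call to move; the robot and the scene stay as the last step left them, time stands still between calls to the robot, and variables do not carry over. Pictures are saved under pics/ and viewed, at most 10 in all, crops included, and the job is handed in when it is done.

Besides the shell and the picture viewer there is one more tool, called after "Emit:" as name(argument=value, ...), one argument or row to a line, values as JSON. arm_command: Moves the arm, as the interface text tells. Its arguments: {"type":"object","properties":{"commands":{"type":"array"},"grip":{"type":"number"},"newtons":{"type":"number"}},"required":["commands"]}

```bash
mkdir -p pics; ls; python3 - <<'E'
from rig import *
import cv2,numpy as np
s=sense();print(s)
for n in("top","side"):
    p,d=read_camera(n);cv2.imwrite(f"pics/{n}0.png",p[:,:,::-1]);np.savez(f"{n}0.npz",p=p,d=d);c=calibration(n);print(n,c)
E
```

```text
pics
{'clock': 0.0, 'joint_pos': array([-1.3186923 ,  0.7070833 , -0.02762283,  1.48500874,  0.0219844 ,
        0.95089292, -0.07552378]), 'qd': array([ 0.001591  , -0.0004279 , -0.00031423, -0.00048272,  0.00059428,
       -0.00026633, -0.00064635]), 'joint_torque': array([ 5.75753147e-04, -8.83204365e+01,  1.23469613e+00, -2.36161691e+01,
        1.68929138e-02,  6.47665031e-03, -5.35533695e-05]), 'tool_pos': array([0.16643461, 0.55010662, 0.23083642]), 'tcp_rot': array([[-9.57141032e-01,  2.89622091e-01, -2.97823360e-04],
       [ 2.89622244e-01,  9.57140457e-01, -1.04908482e-03],
       [-1.87793537e-05, -1.09037840e-03, -9.99999405e-01]]), 'wrist_force': array([-0.43839591,  0.20772522, -0.34571665]), 'ft_torque': array([ 0.03284756, -0.0284283 ,  0.0212595 ]), 'grip_force': 0.0, 'width': 0.08547214379370983}
top {'fx': 608.9140672728602, 'fy': 608.9140672728602, 'cx': 318.0809733622377, 'cy': 236.2966885581023, 'distortion': array([-0.05165217,  0.        ,  0.        ,  0.        ,  0.        ]), 'eye': array([-0.37006854,  0.14021155,  1.31066649]), 'attitude': array([[-0.07329963, -0.785481  ,  0.61452971],
       [-0.99727562,  0.06284223, -0.03862882],
       [-0.00827622, -0.61568697, -0.78794737]])}
side {'fx': 569.8813496134491, 'fy': 569.8813496134491, 'cx': 321.04704916604135, 'cy': 245.44139823163817, 'distortion': array([-0.03842975,  0.        ,  0.        ,  0.        ,  0.        ]), 'eye': array([0.56383697, 1.33304565, 0.7698213 ]), 'attitude': array([[-0.99980436,  0.01528488,  0.01255436],
       [-0.0033441 ,  0.49494891, -0.86891564],
       [-0.01949504, -0.86878763, -0.49480096]])}
```

View pics/top0.png

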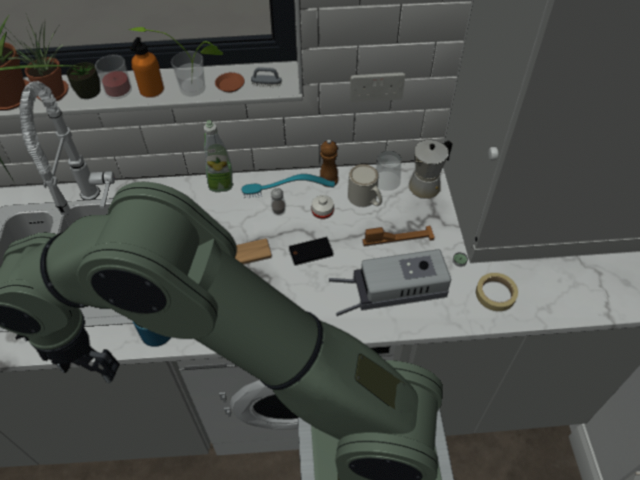

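View pics/side0.png

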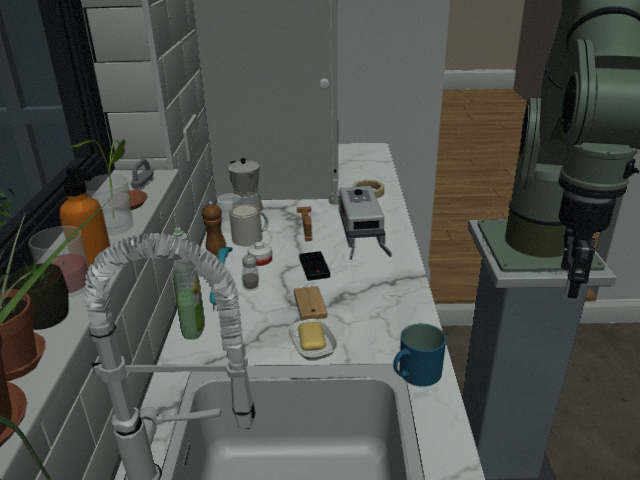

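Top view: the wooden board is at (253,250), partly behind the arm, with a black slab at (311,250). The stick is at (398,236), with its handle at (375,236) and its foot at (432,234). The machine is at (400,278), with its fences opening to image left. In the side view the board is at (310,302), the black slab at (314,264), the stick at (305,222) and the machine at (362,212).

The board-shaped candidates are wood (310,302) and black (314,264). The wooden one fits the task, so I'll check it in one enlarged crop.

```bash
cat > h.py <<'E'
import numpy as np,cv2
from rig import *
def ray(c,uv):
    K=np.array([[c['fx'],0,c['cx']],[0,c['fy'],c['cy']],[0,0,1]])
    n=cv2.undistortPoints(np.array(uv,float).reshape(-1,1,2),K,np.array(c['distortion'])).reshape(-1,2)
    return np.c_[n,np.ones(len(n))]@np.array(c['attitude']).T
def onz(c,uv,z):
    r=ray(c,uv);e=np.array(c['eye']);return e+r*((z-e[2])/r[:,2])[:,None]
def cloud(c,d):
    v,u=np.mgrid[0:480,0:640];uv=np.c_[u.ravel(),v.ravel()]
    P=np.array(c['eye'])+ray(c,uv)*d.ravel()[:,None];P[d.ravel()==0]=np.nan
    return P.reshape(480,640,3)
E
python3 - <<'E'
from h import *
a=np.load('side0.npz');p=a['p'];d=a['d'];c=calibration('side')
b=np.load('top0.npz')
cr=cv2.resize(p[180:380,240:440],None,fx=2.9,fy=2.9,interpolation=cv2.INTER_CUBIC)
cv2.imwrite('pics/crop1.png',cr[:,:,::-1])
P=cloud(c,d);Q=cloud(calibration('top'),b['d'])
for n,M,pts in(('s',P,[(310,302),(314,264),(305,222),(362,212),(312,340),(420,360),(280,320),(370,300),(260,253),(368,187)]),('t',Q,[(253,250),(311,250),(373,236),(385,237),(410,237),(430,234),(400,270),(432,265),(340,282),(350,309),(460,259),(496,291)])):
    for u,v in pts: print(n,u,v,M[v,u].round(3))
for n,M,im in(('s',P,p),('t',Q,b['p'])):
    hsv=cv2.cvtColor(im,cv2.COLOR_RGB2HSV)
    m=((hsv[...,0]<22)&(hsv[...,1]>90)&(hsv[...,2]>50)&(np.abs(M[...,2]-.03)<.05)&(M[...,0]>.3)&(M[...,0]<.85)).astype(np.uint8)
    k,l,st,ce=cv2.connectedComponentsWithStats(m)
    for i in range(1,k):
        if st[i,4]>60:
            q=M[l==i];print(n,st[i],q.min(0).round(3),q.max(0).round(3),np.median(q,0).round(3),hsv[l==i].mean(0).round())
E
```

```text
s 310 302 [0.607 0.273 0.019]
s 314 264 [0.6   0.107 0.018]
s 305 222 [ 0.626 -0.056  0.054]
s 362 212 [ 0.471 -0.047  0.086]
s 312 340 [0.6   0.424 0.032]
s 420 360 [0.399 0.53  0.068]
s 280 320 [ 0.674  0.313 -0.001]
s 370 300 [ 0.468  0.241 -0.001]
s 260 253 [0.738 0.084 0.039]
s 368 187 [ 0.444 -0.215  0.085]
t 253 250 [0.604 0.252 0.02 ]
t 311 250 [0.595 0.099 0.016]
t 373 236 [ 0.607 -0.066  0.044]
t 385 237 [ 0.613 -0.1    0.029]
t 410 237 [ 0.617 -0.17   0.017]
t 430 234 [ 0.624 -0.226  0.015]
t 400 270 [ 0.467 -0.113  0.083]
t 432 265 [ 0.479 -0.195  0.078]
t 340 282 [0.495 0.031 0.005]
t 350 309 [0.406 0.015 0.017]
t 460 259 [ 0.543 -0.293  0.004]
t 496 291 [ 0.44  -0.365 -0.001]
s [297 207  15  34 261] [ 0.611 -0.242 -0.002] [ 0.657 -0.037  0.06 ] [ 0.624 -0.068  0.017] [ 15. 148.  84.]
s [217 232   8  18  93] [0.835 0.033 0.033] [0.85  0.055 0.079] [0.844 0.045 0.053] [ 16. 161.  64.]
s [257 256  15  10  73] [0.712 0.057 0.006] [0.747 0.099 0.024] [0.73  0.087 0.015] [  4. 180.  89.]
s [294 287  33  33 784] [0.571 0.21  0.005] [0.646 0.324 0.024] [0.608 0.276 0.019] [ 17. 115. 116.]
t [321 165  13  15 122] [0.828 0.019 0.031] [0.85  0.053 0.079] [0.838 0.037 0.054] [ 15. 159.  62.]
t [363 226  71  19 590] [ 0.602 -0.235  0.001] [ 0.654 -0.042  0.064] [ 0.618 -0.122  0.017] [ 14. 147.  85.]
t [236 239  35  24 597] [0.568 0.207 0.006] [0.639 0.297 0.027] [0.602 0.253 0.018] [ 16. 115. 123.]
```

View pics/crop1.png

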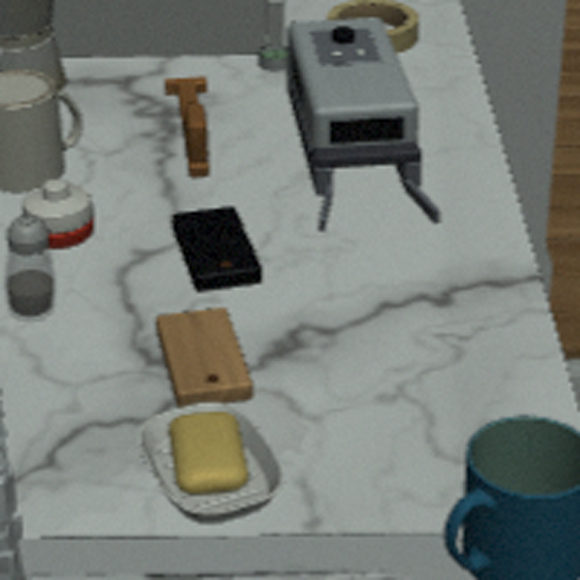

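The crop shows the light-wood board, with a dark dot near its sink end, and a black slab of the same shape beyond it. The wooden one is meant. The stick's handle is nearest and its foot points away, along the machine's feed direction. Next I'll fit the rectangles.

```bash
python3 - <<'E'
from h import *
for n in('side','top'):
    a=np.load(n+'0.npz');p=a['p'];c=calibration(n);M=cloud(c,a['d']);hsv=cv2.cvtColor(p,cv2.COLOR_RGB2HSV)
    X,Y,Z=M[...,0],M[...,1],M[...,2]
    brown=(hsv[...,0]<22)&(hsv[...,1]>80)&(hsv[...,2]>45)
    def rect(name,m,z):
        m=m.astype(np.uint8);k,l,st,_=cv2.connectedComponentsWithStats(m);i=1+st[1:,4].argmax();m=(l==i).astype(np.uint8)
        cs=max(cv2.findContours(m,0,cv2.CHAIN_APPROX_NONE)[0],key=len).reshape(-1,2)
        W=onz(c,cs,z)[:,:2].astype(np.float32)
        r=cv2.minAreaRect(W*1000);b=cv2.boxPoints(r)
        e=[b[1]-b[0],b[2]-b[1]];e=max(e,key=np.linalg.norm);yaw=np.degrees(np.arctan2(e[1],e[0]))
        print(n,name,np.round(r[0],1),np.round(r[1],1),'axis',round(float(yaw%180),1),b.round().tolist(),st[i,4])
    if n=='side' or 1:
        rect('board',brown&(X>.54)&(X<.68)&(Y>.18)&(Y<.35)&(Z>.012)&(Z<.03),.018)
    rect('hood',(X>.36)&(X<.56)&(Y>-.3)&(Y<.06)&(Z>.070)&(Z<.1),.082)
    rect('stick',brown&(X>.56)&(X<.7)&(Y>-.28)&(Y<0)&(Z>.003),.014)
    rect('handle',brown&(X>.56)&(X<.7)&(Y>-.28)&(Y<0)&(Z>.048),.056)
    rect('fencesL',(X>.36)&(X<.47)&(Y>-.04)&(Y<.1)&(Z>.007)&(Z<.02),.014)
    rect('fencesR',(X>.47)&(X<.56)&(Y>-.04)&(Y<.1)&(Z>.007)&(Z<.02),.014)
E
```

```text
side board [608.3 269.3] [ 59.  118.4] axis 101.2 [[568.0, 322.0], [591.0, 206.0], [649.0, 217.0], [626.0, 333.0]] 742
side hood [ 471.6 -112.3] [101.  230.8] axis 95.0 [[411.0, -2.0], [431.0, -232.0], [532.0, -223.0], [512.0, 7.0]] 1250
side stick [ 633.6 -129.1] [ 39.6 209.2] axis 92.0 [[610.0, -25.0], [618.0, -234.0], [657.0, -233.0], [650.0, -24.0]] 268
side handle [621.  -60.5] [16.6 55.2] axis 91.7 [[612.0, -33.0], [613.0, -88.0], [630.0, -88.0], [628.0, -33.0]] 63
side fencesL [414.8  12.7] [ 19.8 100.3] axis 98.4 [[398.0, 61.0], [412.0, -38.0], [432.0, -35.0], [417.0, 64.0]] 81
side fencesR [501.2  17.4] [ 18.  102.1] axis 92.5 [[490.0, 68.0], [495.0, -34.0], [513.0, -33.0], [508.0, 69.0]] 67
top board [603.5 255.3] [62.7 90.4] axis 102.1 [[563.0, 293.0], [582.0, 204.0], [644.0, 218.0], [625.0, 306.0]] 582
top hood [ 461.6 -124.8] [106.8 207. ] axis 95.6 [[398.0, -27.0], [419.0, -233.0], [525.0, -223.0], [505.0, -17.0]] 2899
top stick [ 632.3 -137.5] [ 53.  191.9] axis 91.3 [[604.0, -42.0], [608.0, -234.0], [661.0, -233.0], [657.0, -41.0]] 658
top handle [612.8 -69. ] [47.6 23.5] axis 85.4 [[599.0, -92.0], [623.0, -94.0], [626.0, -46.0], [603.0, -44.0]] 106
top fencesL [409.8   5.6] [21.2 91.8] axis 99.3 [[392.0, 49.0], [407.0, -41.0], [428.0, -38.0], [413.0, 53.0]] 117
top fencesR [493.5  26. ] [66.3 18.3] axis 88.3 [[483.0, -7.0], [502.0, -7.0], [504.0, 59.0], [485.0, 59.0]] 81
```

Emit:
arm_command(
  commands=[
    {"dx":3,"dy":-2,"twist":-0.11},
    {"dx":8,"dy":-5,"twist":-0.24},
    {"dx":13,"dy":-8,"twist":-0.37},
    {"dx":18,"dy":-11,"twist":-0.5},
    {"dx":23,"dy":-14,"twist":-0.63},
    {"dx":28,"dy":-17,"twist":-0.76},
    {"dx":33,"dy":-20,"twist":-0.89},
    {"dx":38,"dy":-23,"twist":-1.0},
  ],
  grip=1,
)

```text
invalid input
```

Emit:
arm_command(
  commands=[
    {"dx":3,"dy":-2,"twist":-0.05},
    {"dx":6,"dy":-4,"twist":-0.08},
    {"dx":6,"dy":-4,"twist":-0.08},
    {"dx":6,"dy":-4,"twist":-0.08},
  ],
)

```text
invalid input
```

```bash
python3 - <<'E'
from h import *
s=sense();print(s['clock'],s['tool_pos'],s['tcp_rot'].round(3).tolist())
c=calibration('wrist');p,d=read_camera('wrist');cv2.imwrite("pics/w1.png",p[:,:,::-1]);np.savez("w1.npz",p=p,d=d,**{k:np.array(v) for k,v in c.items()});print(c)
p,d=read_camera('top');np.savez("top1.npz",p=p,d=d)
E
```

```text
0.1 [0.16644679 0.55015777 0.23090293] [[-0.957, 0.29, -0.0], [0.29, 0.957, -0.001], [-0.0, -0.001, -1.0]]
{'fx': 413.113302198558, 'fy': 413.113302198558, 'cx': 320.51895326112157, 'cy': 233.15471146298484, 'distortion': array([-0.08904143,  0.        ,  0.        ,  0.        ,  0.        ]), 'eye': array([0.09812527, 0.57256177, 0.37438402]), 'attitude': array([[ 2.90225508e-01,  9.17989849e-01,  2.70303148e-01],
       [ 9.56958043e-01, -2.78207083e-01, -8.26566610e-02],
       [-6.77725385e-04,  2.82657843e-01, -9.59220561e-01]])}
```

View pics/w1.png

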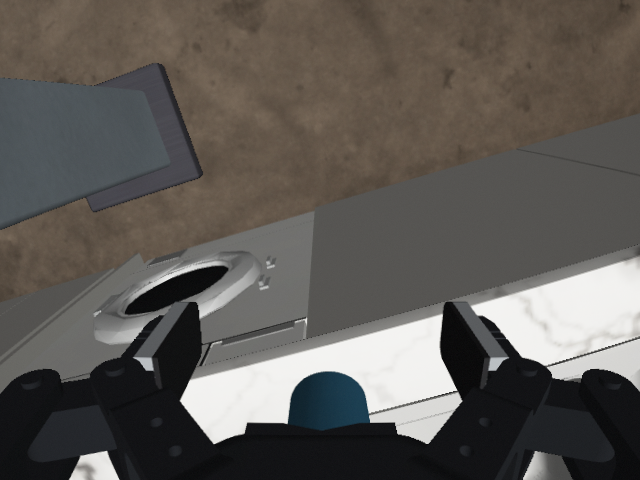

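The wrist picture shows only the floor, the counter edge and the mug (330,400), because the moves were refused. I'll send rows with all the keys.

Emit:
arm_command(
  commands=[
    {"dx":3,"dy":-2,"dz":0,"twist":-0.11},
    {"dx":8,"dy":-5,"dz":0,"twist":-0.24},
    {"dx":13,"dy":-8,"dz":0,"twist":-0.37},
    {"dx":18,"dy":-11,"dz":0,"twist":-0.5},
    {"dx":23,"dy":-14,"dz":0,"twist":-0.63},
    {"dx":28,"dy":-17,"dz":0,"twist":-0.76},
    {"dx":33,"dy":-20,"dz":0,"twist":-0.89},
    {"dx":38,"dy":-23,"dz":0,"twist":-1.0},
  ],
  grip=1,
  newtons=40,
)

```text
clock: 1.2
tool_pos: [0.5479, 0.3193, 0.2312]
tcp_rot: [[-0.27, 0.963, -0.0], [0.963, 0.27, 0.0], [0.0, -0.0, -1.0]]
wrist_force: [0.3, 1.2, -0.1]
width: 0.085
grip_force: 0.0
```

Emit:
arm_command(
  commands=[
    {"dx":2.5,"dy":-1.5,"dz":0,"twist":-0.05},
    {"dx":5.5,"dy":-3.5,"dz":0,"twist":-0.08},
    {"dx":5.5,"dy":-3.5,"dz":0,"twist":-0.08},
  ],
)

```text
clock: 1.58
tool_pos: [0.6031, 0.283, 0.2305]
tcp_rot: [[-0.192, 0.981, -0.0], [0.981, 0.192, -0.002], [-0.001, -0.0, -1.0]]
wrist_force: [0.1, 0.3, -0.1]
width: 0.0858
grip_force: 0.0
```

```bash
cat > look.py <<'E'
from h import *
import sys
t=sys.argv[1]
s=sense();print(s['clock'],s['tool_pos'].round(4),s['tcp_rot'].round(3).tolist())
c=calibration('wrist');p,d=read_camera('wrist');cv2.imwrite(f"pics/{t}.png",p[:,:,::-1]);np.savez(f"{t}.npz",p=p,d=d,**{k:np.array(v) for k,v in c.items()})
E
python3 look.py w2; python3 -c "
from h import *
p,d=read_camera('top');np.savez('top1.npz',p=p,d=d)"
```

```text
1.575 [0.6031 0.283  0.2305] [[-0.192, 0.981, -0.0], [0.981, 0.192, -0.002], [-0.001, -0.0, -1.0]]
```

View pics/w2.png

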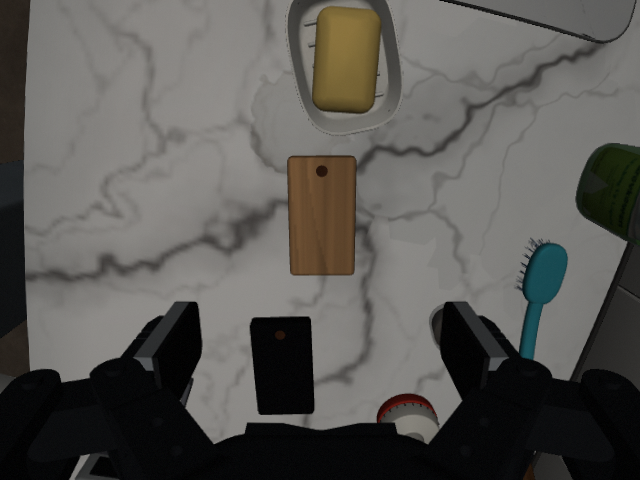

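The wrist view shows the wooden board at (322,215), corners about (289,156) to (355,275) and aligned with the fingers. The soap dish is beyond it and the black slab is at (283,365). I'll measure the board's rectangle now, and the machine from the unobstructed top view.

```bash
cat > brd.py <<'E'
from h import *
def mask_rect(c,p,box,z,lo=(0,60,50),hi=(25,255,255)):
    u0,v0,u1,v1=box;m=cv2.inRange(cv2.cvtColor(p,cv2.COLOR_RGB2HSV),lo,hi);k=np.zeros_like(m);k[v0:v1,u0:u1]=m[v0:v1,u0:u1]
    cs=max(cv2.findContours(k,0,cv2.CHAIN_APPROX_NONE)[0],key=cv2.contourArea).reshape(-1,2)
    r=cv2.minAreaRect((onz(c,cs,z)[:,:2]*1000).astype(np.float32));b=cv2.boxPoints(r)
    e=max([b[1]-b[0],b[2]-b[1]],key=np.linalg.norm)
    print(np.round(r[0],1),np.round(r[1],1),'axis',round(float(np.degrees(np.arctan2(e[1],e[0]))%180),1));return r
E
python3 - <<'E'
from brd import *
w=np.load('w2.npz');mask_rect(w,w['p'],(250,140,400,300),.018)
M=cloud(w,w['d']);q=M[160:270,295:350].reshape(-1,3);print(np.nanmedian(q,0).round(4), np.nanmedian(M[240:300,180:260,2]))
E
```

```text
[607.7 266.6] [ 59.3 109.2] axis 101.4
[0.6077 0.2692 0.0189] 0.000769355120480264
```

Emit:
arm_command(
  commands=[
    {"dx":0.1,"dy":0.5,"dz":-5,"twist":0},
    {"dx":0.1,"dy":0.5,"dz":-10,"twist":0},
    {"dx":0.1,"dy":0.5,"dz":-15,"twist":0},
    {"dx":0.1,"dy":0.5,"dz":-19,"twist":0},
    {"dx":0.1,"dy":0.5,"dz":-21.5,"twist":0},
    {"dx":0.1,"dy":0.5,"dz":-23,"twist":0},
    {"dx":0.1,"dy":0.5,"dz":-23,"twist":0},
  ],
)

```text
clock: 2.55
tool_pos: [0.602, 0.2907, 0.001]
tcp_rot: [[-0.196, 0.981, -0.001], [0.981, 0.196, -0.0], [-0.0, -0.001, -1.0]]
wrist_force: [0.4, -0.4, 0.7]
width: 0.0854
grip_force: 0.0
```

Emit:
arm_command(
  commands=[
    {"dx":0,"dy":0,"dz":0,"twist":0},
    {"dx":0,"dy":0,"dz":0,"twist":0},
    {"dx":0,"dy":0,"dz":0,"twist":0},
    {"dx":0,"dy":0,"dz":0,"twist":0},
    {"dx":0,"dy":0,"dz":0,"twist":0},
    {"dx":0,"dy":0,"dz":0,"twist":0},
  ],
  grip=-1,
  newtons=40,
)

```text
clock: 3.3
tool_pos: [0.603, 0.2907, 0.0027]
tcp_rot: [[-0.196, 0.981, 0.001], [0.981, 0.196, 0.001], [0.001, 0.001, -1.0]]
wrist_force: [-2.1, -0.7, 7.9]
width: 0.0588
grip_force: 42.7
```

Gripped: width 58.8 mm, about 43 N. I'll lift the board, and measure the machine on the saved top and side views.

Emit:
arm_command(
  commands=[
    {"dx":0,"dy":0,"dz":3,"twist":0},
    {"dx":0,"dy":0,"dz":7,"twist":0},
    {"dx":0,"dy":0,"dz":8,"twist":0},
  ],
)

```text
clock: 3.68
tool_pos: [0.6035, 0.2909, 0.0844]
tcp_rot: [[-0.196, 0.981, 0.003], [0.981, 0.196, 0.002], [0.001, 0.004, -1.0]]
wrist_force: [-0.5, -0.2, -2.3]
width: 0.059
grip_force: 44.5
```

```bash
python3 - <<'E'
from h import *
t=np.load('top1.npz')['p'][235:335,320:460];s=np.load('side0.npz')['p'][175:265,330:400]
a=cv2.resize(t,None,fx=3.2,fy=3.2,interpolation=cv2.INTER_CUBIC);b=cv2.resize(s,None,fx=4.5,fy=4.5,interpolation=cv2.INTER_CUBIC)
o=np.zeros((410,780,3),np.uint8);o[:a.shape[0],:a.shape[1]]=a;o[:b.shape[0],455:455+b.shape[1]]=b
cv2.imwrite('pics/mach.png',o[:,:,::-1])
E
```

```text
(no output)
```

View pics/mach.png

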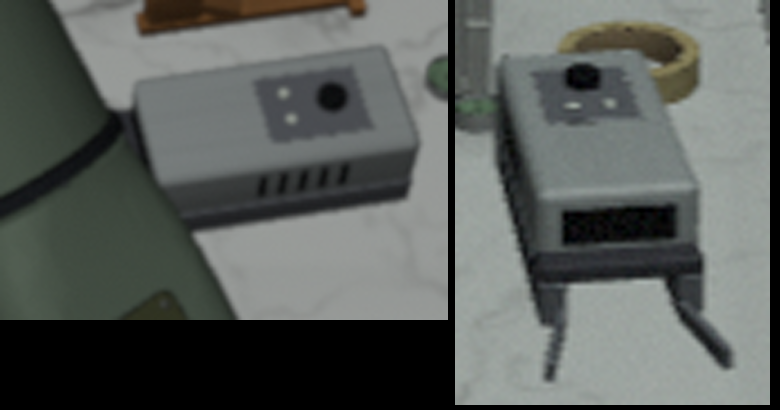

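In the mosaic, the side half (right) shows the hood's front corners, the lip, the side walls' feet at about (541,322) and (702,310), and the fence tips at about (548,378) and (730,363). In the top half (left) the arm hides the mouth. I'll convert these points and extract the hood's top edges for the axis.

```bash
python3 - <<'E'
from h import *
c=calibration('side');f=lambda P:[(330+(x-455)/4.5-.4,175+y/4.5-.4) for x,y in P]
def show(n,P,z):
    W=onz(c,f(P),z)[:,:2];print(n,(W*1000).round(1).tolist(),'mid',(W.mean(0)*1000).round(1),'dist',(np.linalg.norm(W[0]-W[1])*1000).round(1));
show('tips z0',[(548,378),(730,365)],0)
show('tips top outer',[(544,362),(735,352)],.014)
show('wall feet outer',[(541,323),(702,310)],0)
show('wall inner foot',[(563,320),(680,308)],0)
show('hood front top',[(545,192),(694,188)],.078)
show('hood back top',[(501,57),(648,53)],.082)
ct=calibration('top');g=lambda P:[(320+x/3.2-.4,235+y/3.2-.4) for x,y in P]
for n,P,z in(('far edge top',[(138,82),(382,48)],.08),('near edge top',[(160,185),(415,146)],.08)):
    W=onz(ct,g(P),z)[:,:2];e=W[1]-W[0];print(n,(W*1000).round(1).tolist(),np.degrees(np.arctan2(e[1],e[0])).round(1))
# depth clouds of hood top from both views, flat strip only
for n,fn in(('side','side0'),('top','top0')):
    a=np.load(fn+'.npz');M=cloud(calibration(n),a['d']).reshape(-1,3)
    q=M[(M[:,2]>.074)&(M[:,2]<.092)&(M[:,0]>.36)&(M[:,0]<.56)&(M[:,1]>-.26)&(M[:,1]<.04)]
    for y in(-.2,-.16,-.12,-.08,-.04,-.02):
        k=q[abs(q[:,1]-y)<.012,0]
        if len(k)>9:print(n,y,np.percentile(k,[2,98]).round(4),k.size)
    xs=q[:,1];print(n,np.percentile(xs,[1,99]).round(3))
E
```

```text
tips z0 [[506.6, 53.2], [399.5, 41.5]] mid [453.1  47.3] dist 107.7
tips top outer [[509.2, 58.5], [398.1, 50.4]] mid [453.7  54.4] dist 111.4
wall feet outer [[508.2, -11.4], [409.8, -24.3]] mid [459.  -17.8] dist 99.2
wall inner foot [[494.7, -14.6], [422.9, -27.1]] mid [458.8 -20.9] dist 72.9
hood front top [[505.3, -32.1], [416.4, -34.4]] mid [460.8 -33.3] dist 89.0
hood back top [[526.7, -222.1], [429.6, -224.8]] mid [ 478.1 -223.4] dist 97.2
far edge top [[505.5, -25.3], [523.0, -220.9]] -84.9
near edge top [[410.0, -30.5], [429.3, -227.9]] -84.4
side -0.2 [0.432  0.5266] 88
side -0.16 [0.4279 0.522 ] 127
side -0.12 [0.4252 0.5176] 141
side -0.08 [0.4205 0.5157] 135
side -0.04 [0.4156 0.5101] 192
side -0.02 [0.4191 0.5073] 129
side [-0.223 -0.022]
top -0.2 [0.4259 0.5206] 320
top -0.16 [0.4216 0.5168] 318
top -0.12 [0.4177 0.5124] 340
top -0.08 [0.413  0.5089] 335
top -0.04 [0.4115 0.5049] 337
top -0.02 [0.4212 0.5042] 89
top [-0.226 -0.027]
```

Emit:
arm_command(
  commands=[
    {"dx":-2,"dy":-3,"dz":0,"twist":-0.02},
    {"dx":-5,"dy":-7,"dz":0,"twist":-0.04},
    {"dx":-8,"dy":-12,"dz":0,"twist":-0.06},
    {"dx":-11,"dy":-16,"dz":0,"twist":-0.08},
    {"dx":-14,"dy":-20,"dz":-2,"twist":-0.1},
    {"dx":-15.2,"dy":-21.8,"dz":-4,"twist":-0.105},
    {"dx":-15.2,"dy":-21.8,"dz":-4,"twist":-0.105},
    {"dx":-15.2,"dy":-21.8,"dz":-4,"twist":-0.105},
  ],
)

```text
clock: 4.68
tool_pos: [0.4513, 0.0732, 0.0417]
tcp_rot: [[-0.093, 0.996, 0.001], [0.996, 0.093, 0.001], [0.0, 0.001, -1.0]]
wrist_force: [0.0, -0.0, -1.4]
width: 0.0587
grip_force: 44.6
```

```bash
python3 - <<'E'
from h import *
p,d=read_camera('side');np.savez('side2.npz',p=p,d=d)
q,e=read_camera('top');np.savez('top2.npz',p=q,d=e)
a=cv2.resize(p[170:280,310:430],None,fx=3.6,fy=3.6,interpolation=cv2.INTER_CUBIC)
b=cv2.resize(q[240:330,310:410],None,fx=3.6,fy=3.6,interpolation=cv2.INTER_CUBIC)
o=np.zeros((400,800,3),np.uint8);o[:396,:432]=a;o[:324,436:796]=b
cv2.imwrite('pics/pl.png',o[:,:,::-1])
E
```

```text
(no output)
```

View pics/pl.png

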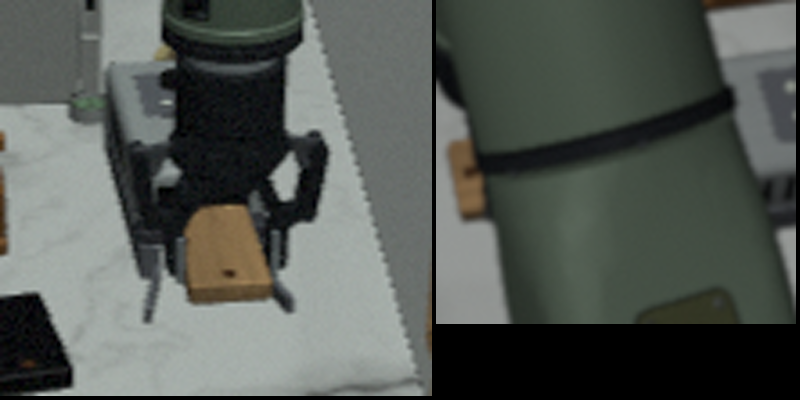

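The picture (left half) shows the held board at (228,255), lined up between the fence tips at (150,315) and (290,305). I'll lower it.

Emit:
arm_command(
  commands=[
    {"dx":0,"dy":0,"dz":-1.5,"twist":0},
    {"dx":0,"dy":0,"dz":-3,"twist":0},
    {"dx":0,"dy":0,"dz":-3.7,"twist":0},
    {"dx":0,"dy":0,"dz":-3.8,"twist":0},
  ],
)

```text
clock: 5.28
tool_pos: [0.4515, 0.0732, 0.0047]
tcp_rot: [[-0.093, 0.996, 0.003], [0.996, 0.093, 0.001], [0.001, 0.003, -1.0]]
wrist_force: [-6.0, 4.3, 75.7]
width: 0.0586
grip_force: 66.2
```

Emit:
arm_command(
  commands=[
    {"dx":0,"dy":0,"dz":0.3,"twist":0},
    {"dx":0,"dy":0,"dz":0.3,"twist":0},
  ],
)

```text
clock: 5.52
tool_pos: [0.4506, 0.0725, 0.0061]
tcp_rot: [[-0.092, 0.996, 0.0], [0.996, 0.092, -0.0], [-0.0, 0.0, -1.0]]
wrist_force: [-0.1, 0.1, -2.0]
width: 0.0589
grip_force: 57.2
```

```bash
python3 - <<'E'
from h import *
s=sense();print(s['wrist_force'],s['ft_torque'],s['tool_pos'])
p,d=read_camera('side');np.savez('side3.npz',p=p,d=d)
a=cv2.resize(p[190:280,320:420],None,fx=6,fy=6,interpolation=cv2.INTER_CUBIC)
cv2.imwrite('pics/pl2.png',a[:,:,::-1])
E
```

```text
[-0.06508456  0.13819852 -2.00835862] [ 0.04070286 -0.00156996  0.00582233] [0.45064268 0.07254516 0.00608445]
```

View pics/pl2.png

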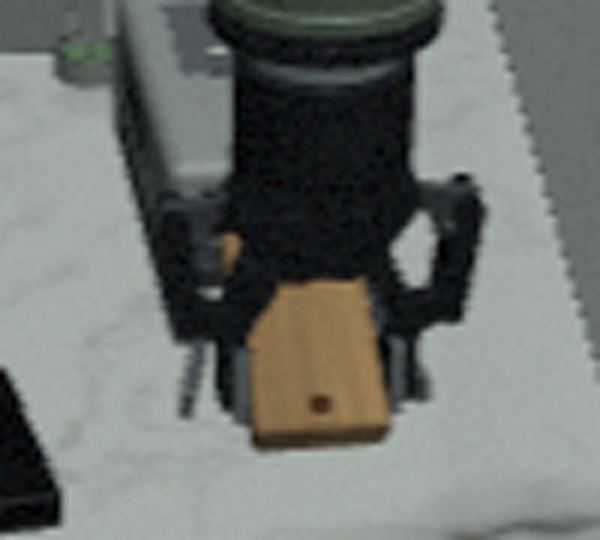

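The board hovers about 1 mm over the worktop, centred between the fence tips (187,410) and (425,395). I'll lower it slightly and release.

Emit:
arm_command(
  commands=[
    {"dx":0,"dy":0,"dz":-0.1,"twist":0},
    {"dx":0,"dy":0,"dz":-0.1,"twist":0},
    {"dx":0,"dy":0,"dz":-0.1,"twist":0},
    {"dx":0,"dy":0,"dz":0.1,"twist":0},
  ],
  grip=1,
)

```text
clock: 6.08
tool_pos: [0.4505, 0.0723, 0.0073]
tcp_rot: [[-0.092, 0.996, -0.0], [0.996, 0.092, -0.0], [-0.0, -0.0, -1.0]]
wrist_force: [-0.4, -1.0, 1.0]
width: 0.0854
grip_force: 0.0
```

Emit:
arm_command(
  commands=[
    {"dx":0,"dy":0,"dz":0,"twist":0},
    {"dx":0,"dy":0,"dz":2,"twist":0},
    {"dx":0,"dy":0,"dz":7,"twist":0},
    {"dx":0,"dy":1,"dz":12,"twist":0},
    {"dx":0,"dy":2,"dz":17,"twist":0},
    {"dx":0,"dy":3,"dz":22,"twist":0},
    {"dx":0,"dy":3,"dz":24,"twist":0},
    {"dx":0,"dy":3,"dz":24,"twist":0},
  ],
)

```text
clock: 7.08
tool_pos: [0.4508, 0.1025, 0.2483]
tcp_rot: [[-0.092, 0.996, 0.002], [0.996, 0.092, 0.001], [0.001, 0.002, -1.0]]
wrist_force: [0.3, -0.8, -0.1]
width: 0.0858
grip_force: 0.0
```

```bash
python3 look.py w3; python3 -c "
from brd import *
w=np.load('w3.npz');mask_rect(w,w['p'],(200,0,440,420),.018)"
```

```text
7.075 [0.4508 0.1025 0.2483] [[-0.092, 0.996, 0.002], [0.996, 0.092, 0.001], [0.001, 0.002, -1.0]]
[454.8  36.8] [ 65.5 122.2] axis 95.2
```

View pics/w3.png

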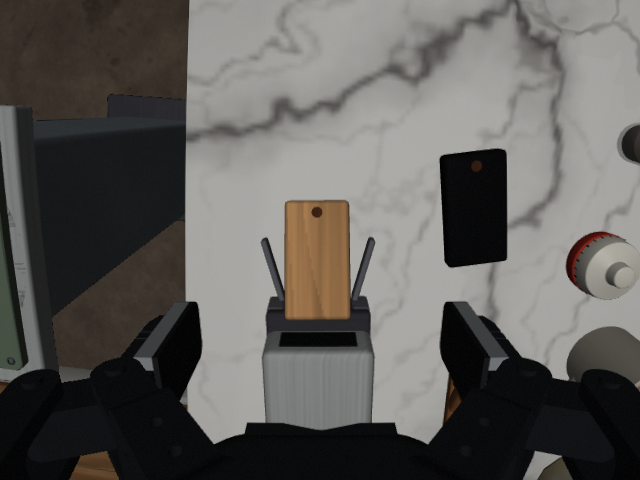

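The wrist view shows the board at (317,260), straight between the fences. Its front edge at row 320 is at the guard lip, and the fence tips are at (266,240) and (371,240). I'll take exact numbers from these corners.

```bash
python3 - <<'E'
from h import *
w=np.load('w3.npz')
def s(n,P,z):print(n,(onz(w,P,z)[:,:2]*1000).round(1).tolist())
s('board',[(285,201),(350,201),(285,320),(350,320)],.018)
s('tips inner top',[(271,238),(366,238)],.014)
s('fence roots',[(283,299),(354,299)],.014)
s('hood front',[(264,347),(373,347)],.082)
s('lip outer',[(267,330),(369,330)],.04)
M=cloud(w,w['d'])
for v in range(296,346,4):print(v,M[v,278].round(3),M[v,318].round(3),M[v,360].round(3))
E
```

```text
board [[419.7, 94.0], [479.4, 99.5], [427.8, -28.2], [493.2, -22.2]]
tips inner top [[408.5, 55.9], [499.1, 64.1]]
fence roots [[424.1, -7.0], [495.0, -0.5]]
hood front [[414.3, -21.0], [507.5, -12.5]]
lip outer [[412.2, -28.6], [509.7, -19.7]]
296 [ 0.419 -0.004  0.014] [0.457 0.017 0.052] [ 0.502 -0.001  0.005]
300 [ 0.419 -0.009  0.014] [0.458 0.014 0.054] [ 0.501 -0.001  0.014]
304 [ 0.42  -0.009  0.022] [0.458 0.011 0.055] [ 0.5   -0.001  0.023]
308 [ 0.421 -0.009  0.03 ] [nan nan nan] [ 0.5   -0.002  0.031]
312 [ 0.422 -0.009  0.039] [0.458 0.004 0.058] [ 0.499 -0.001  0.04 ]
316 [ 0.422 -0.012  0.042] [0.459 0.001 0.059] [ 0.499 -0.004  0.043]
320 [ 0.422 -0.016  0.041] [ 0.46  -0.011  0.043] [ 0.499 -0.008  0.044]
324 [ 0.423 -0.02   0.043] [ 0.46  -0.015  0.044] [ 0.5   -0.013  0.042]
328 [ 0.423 -0.024  0.043] [ 0.461 -0.021  0.042] [ 0.5   -0.016  0.043]
332 [ 0.423 -0.027  0.045] [ 0.461 -0.021  0.049] [ 0.5   -0.019  0.046]
336 [ 0.424 -0.026  0.053] [ 0.461 -0.022  0.055] [ 0.5   -0.019  0.054]
340 [ 0.425 -0.026  0.061] [ 0.461 -0.022  0.062] [ 0.499 -0.019  0.06 ]
344 [ 0.425 -0.027  0.066] [ 0.461 -0.021  0.069] [ 0.498 -0.019  0.068]
```

The depth readings show a problem: the board's front top is at z≈0.06. It is resting on the guard lip (z 0.042, face at y≈-0.005) and is tilted. I'll measure the tilt, regrip and draw it back.

```bash
python3 - <<'E'
from h import *
w=np.load('w3.npz');M=cloud(w,w['d'])
q=M[206:316,290:345].reshape(-1,3);q=q[~np.isnan(q[:,0])&(q[:,2]>.005)]
A=np.c_[q[:,:2],np.ones(len(q))];k=np.linalg.lstsq(A,q[:,2],rcond=None)[0];print('plane',k,'tilt',np.degrees(np.arctan(np.hypot(*k[:2]))))
for v in(200,202,206,220,240,260,280,300,318):print(v,M[v,290].round(4),M[v,318].round(4),M[v,345].round(4))
E
```

```text
plane [ 0.04220869 -0.43165681  0.04075528] tilt 23.447127379711
200 [ 4.232e-01  9.140e-02 -4.000e-04] [0.4502 0.0942 0.0011] [0.476  0.0967 0.0021]
202 [0.4243 0.0932 0.0167] [0.4501 0.0956 0.0169] [0.475  0.0979 0.0169]
206 [0.4246 0.0896 0.0176] [0.4504 0.0923 0.0192] [0.4752 0.0947 0.0196]
220 [0.4259 0.0782 0.0248] [0.4515 0.0805 0.025 ] [0.4762 0.0826 0.0242]
240 [0.4276 0.0615 0.0328] [0.4531 0.0635 0.0316] [0.4776 0.0659 0.0322]
260 [0.4293 0.0449 0.0401] [0.4546 0.0467 0.0387] [0.4789 0.0495 0.0405]
280 [0.431  0.0286 0.0477] [0.4561 0.0303 0.0463] [0.4804 0.0327 0.0466]
300 [0.4326 0.0121 0.0544] [0.4576 0.0144 0.0544] [0.4817 0.0165 0.0541]
318 [ 0.434  -0.0031  0.0596] [nan nan nan] [0.4831 0.0013 0.0593]
```

Emit:
arm_command(
  commands=[
    {"dx":0.1,"dy":-1,"dz":-5,"twist":0},
    {"dx":0.1,"dy":-2.2,"dz":-10,"twist":0},
    {"dx":0.1,"dy":-2.2,"dz":-15,"twist":0},
    {"dx":0.1,"dy":-2.2,"dz":-20,"twist":0},
    {"dx":0.1,"dy":-2.2,"dz":-23,"twist":0},
    {"dx":0.1,"dy":-2.2,"dz":-24.1,"twist":0},
    {"dx":0.1,"dy":-2.2,"dz":-24.1,"twist":0},
  ],
)

```text
clock: 8.0
tool_pos: [0.4511, 0.0801, 0.0061]
tcp_rot: [[-0.092, 0.996, -0.001], [0.996, 0.092, -0.0], [-0.0, -0.001, -1.0]]
wrist_force: [0.6, -0.1, 1.0]
width: 0.0855
grip_force: 0.0
```

Emit:
arm_command(
  commands=[
    {"dx":0,"dy":0,"dz":0,"twist":0},
    {"dx":0,"dy":0,"dz":0,"twist":0},
    {"dx":0,"dy":0,"dz":0,"twist":0},
    {"dx":0,"dy":0,"dz":0,"twist":0},
    {"dx":0,"dy":0,"dz":0,"twist":0},
  ],
  grip=-1,
  newtons=20,
)

```text
clock: 8.62
tool_pos: [0.4522, 0.0805, 0.0073]
tcp_rot: [[-0.092, 0.996, 0.002], [0.996, 0.092, 0.0], [0.0, 0.002, -1.0]]
wrist_force: [1.2, 0.4, 8.4]
width: 0.0593
grip_force: 21.4
```

Emit:
arm_command(
  commands=[
    {"dx":0,"dy":0.6,"dz":0.1,"twist":0},
    {"dx":-0.1,"dy":1.2,"dz":0.1,"twist":0},
    {"dx":-0.2,"dy":1.8,"dz":0.1,"twist":0},
    {"dx":-0.2,"dy":2.4,"dz":0.1,"twist":0},
    {"dx":-0.2,"dy":2.4,"dz":0.1,"twist":0},
  ],
)

```text
clock: 9.25
tool_pos: [0.4495, 0.105, 0.0073]
tcp_rot: [[-0.093, 0.996, -0.0], [0.996, 0.093, 0.0], [0.0, -0.0, -1.0]]
wrist_force: [0.7, 2.1, 1.3]
width: 0.0596
grip_force: 22.2
```

Emit:
arm_command(
  commands=[
    {"dx":0,"dy":0,"dz":0,"twist":0},
    {"dx":0,"dy":0,"dz":0,"twist":0},
    {"dx":0,"dy":0,"dz":0.2,"twist":0},
    {"dx":0,"dy":0,"dz":0.2,"twist":0},
  ],
  grip=1,
)

```text
clock: 9.75
tool_pos: [0.4496, 0.1043, 0.0094]
tcp_rot: [[-0.092, 0.996, 0.0], [0.996, 0.092, 0.0], [0.0, 0.0, -1.0]]
wrist_force: [-0.6, -0.7, 0.1]
width: 0.0852
grip_force: 0.0
```

Emit:
arm_command(
  commands=[
    {"dx":0,"dy":0,"dz":3,"twist":0},
    {"dx":0,"dy":0,"dz":8,"twist":0},
    {"dx":0,"dy":0,"dz":13,"twist":0},
    {"dx":0,"dy":0,"dz":18,"twist":0},
    {"dx":0,"dy":0,"dz":23,"twist":0},
    {"dx":0,"dy":0,"dz":24,"twist":0},
    {"dx":0,"dy":0,"dz":24,"twist":0},
  ],
)

```text
clock: 10.62
tool_pos: [0.4494, 0.1044, 0.2492]
tcp_rot: [[-0.092, 0.996, 0.0], [0.996, 0.092, 0.0], [0.0, 0.0, -1.0]]
wrist_force: [-0.1, -0.2, -1.0]
width: 0.0856
grip_force: 0.0
```

```bash
python3 look.py w4; python3 - <<'E'
from brd import *
w=np.load('w4.npz');r=mask_rect(w,w['p'],(200,0,440,420),.018)
M=cloud(w,w['d'])
m=cv2.inRange(cv2.cvtColor(w['p'],cv2.COLOR_RGB2HSV),(0,60,50),(25,255,255));m[:,:200]=0;m[:,440:]=0;m[420:]=0
q=M[m>0];q=q[~np.isnan(q[:,0])];k=np.linalg.lstsq(np.c_[q[:,:2],np.ones(len(q))],q[:,2],rcond=None)[0];print(k,np.median(q,0))
E
```

```text
10.625 [0.4494 0.1044 0.2492] [[-0.092, 0.996, 0.0], [0.996, 0.092, 0.0], [0.0, 0.0, -1.0]]
[453.4  63.2] [ 59.3 110.1] axis 94.8
[ 0.00136517 -0.00791522  0.01852199] [0.45322252 0.06642489 0.01878687]
```

The board is flat now: centre (0.453, 0.063), axis 94.8°, 110 x 59 mm, on the machine's centre line and about 13 mm short of the mouth. Next I'll go to the stick.

Emit:
arm_command(
  commands=[
    {"dx":2,"dy":-2,"dz":0,"twist":0},
    {"dx":5,"dy":-5,"dz":0,"twist":-0.02},
    {"dx":9,"dy":-9,"dz":0,"twist":-0.04},
    {"dx":13,"dy":-12.5,"dz":0,"twist":-0.06},
    {"dx":16,"dy":-15,"dz":0,"twist":-0.06},
    {"dx":17,"dy":-16,"dz":0,"twist":-0.06},
    {"dx":17,"dy":-16,"dz":0,"twist":-0.06},
  ],
)

```text
clock: 11.55
tool_pos: [0.6192, -0.0564, 0.2472]
tcp_rot: [[-0.031, 1.0, -0.003], [1.0, 0.031, 0.0], [0.0, -0.003, -1.0]]
wrist_force: [-0.4, 0.3, -0.7]
width: 0.0852
grip_force: 0.0
```

```bash
python3 look.py w5; python3 - <<'E'
from brd import *
w=np.load('w5.npz');M=cloud(w,w['d'])
m=cv2.inRange(cv2.cvtColor(w['p'],cv2.COLOR_RGB2HSV),(0,90,35),(22,255,255))>0
m&=(M[...,0]>.54)&(M[...,0]<.7)&(M[...,1]<.02)&(M[...,1]>-.3)
for n,a,b in(('handle',.045,.07),('bar',.005,.022)):
    q=M[m&(M[...,2]>a)&(M[...,2]<b)];print(n,len(q),q.min(0).round(4),q.max(0).round(4),np.median(q,0).round(4))
    r=cv2.minAreaRect((q[:,:2]*1000).astype(np.float32));print(np.round(r[0],1),np.round(r[1],1),r[2])
E
```

```text
11.55 [ 0.6192 -0.0564  0.2472] [[-0.031, 1.0, -0.003], [1.0, 0.031, 0.0], [0.0, -0.003, -1.0]]
handle 1276 [ 0.6091 -0.0935  0.045 ] [ 0.6315 -0.0439  0.0587] [ 0.6204 -0.067   0.0561]
[620.6 -69. ] [19.5 50. ] 5.636862277984619
bar 2377 [ 0.6088 -0.2335  0.005 ] [ 0.6573 -0.0387  0.022 ] [ 0.6299 -0.1788  0.0146]
[ 629.5 -135.5] [ 43. 194.] 3.847670793533325
```

View pics/w5.png

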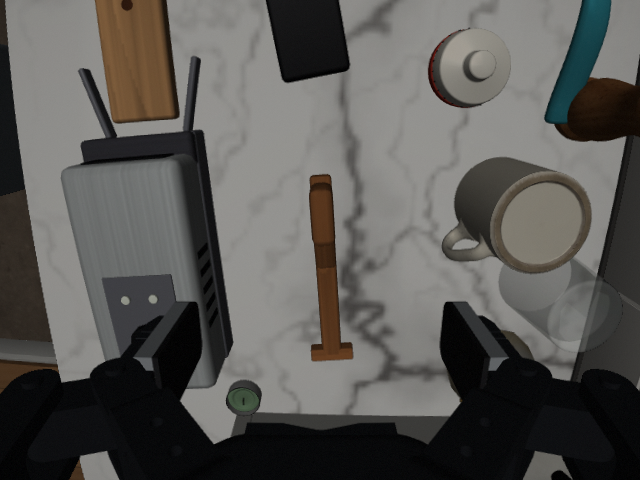

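The wrist view shows the stick with its handle at (322,210) and its cross foot at (332,352). The timer is at (243,398), the cream mug at (520,215), and the machine and board are at left. I need the stick's yaw before gripping.

```bash
python3 - <<'E'
from h import *
w=np.load('w5.npz');M=cloud(w,w['d'])
m=cv2.inRange(cv2.cvtColor(w['p'],cv2.COLOR_RGB2HSV),(0,90,35),(22,255,255))>0
m&=(M[...,0]>.54)&(M[...,0]<.7)&(M[...,1]<.02)&(M[...,1]>-.3)&(M[...,2]>.009)
for y in np.arange(-.05,-.235,-.015):
    q=M[m&(abs(M[...,1]-y)<.0075)];print(round(y,3),len(q),((q[:,0].min()+q[:,0].max())/2).round(4),np.ptp(q[:,0]).round(4))
q=M[m&(M[...,1]<-.215)];print(cv2.minAreaRect((q[:,:2]*1000).astype(np.float32)))
E
```

```text
-0.05 568 0.5867 0.084
-0.065 409 0.594 0.0722
-0.08 386 0.6215 0.02
-0.095 160 0.6232 0.0192
-0.11 249 0.6249 0.019
-0.125 220 0.6259 0.0188
-0.14 277 0.6274 0.0191
-0.155 273 0.6289 0.0195
-0.17 265 0.6305 0.0196
-0.185 251 0.632 0.0198
-0.2 243 0.6331 0.019
-0.215 356 0.6354 0.043
-0.23 316 0.6356 0.0434
((635.4697265625, -223.54640197753906), (43.02096939086914, 17.456867218017578), 3.323946237564087)
```

Emit:
arm_command(
  commands=[
    {"dx":0.1,"dy":-1.2,"dz":-4,"twist":0.065},
    {"dx":0.1,"dy":-1.2,"dz":-9,"twist":0.065},
    {"dx":0.1,"dy":-1.2,"dz":-14,"twist":0.065},
    {"dx":0.1,"dy":-1.2,"dz":-18,"twist":0.065},
    {"dx":0.1,"dy":-1.2,"dz":-21.5,"twist":0.065},
    {"dx":0.1,"dy":-1.2,"dz":-22.9,"twist":0.065},
    {"dx":0.1,"dy":-1.2,"dz":-22.9,"twist":0.065},
  ],
)

```text
clock: 12.48
tool_pos: [0.6202, -0.0672, 0.0202]
tcp_rot: [[-0.097, 0.995, -0.001], [0.995, 0.097, 0.0], [0.0, -0.001, -1.0]]
wrist_force: [-0.4, 0.2, -0.1]
width: 0.0855
grip_force: 0.0
```

Emit:
arm_command(
  commands=[
    {"dx":0,"dy":0,"dz":0,"twist":0},
    {"dx":0,"dy":0,"dz":0,"twist":0},
    {"dx":0,"dy":0,"dz":0,"twist":0},
    {"dx":0,"dy":0,"dz":0,"twist":0},
    {"dx":0,"dy":0,"dz":0,"twist":0},
    {"dx":0,"dy":0,"dz":0,"twist":0},
    {"dx":0,"dy":0,"dz":0,"twist":0},
    {"dx":0,"dy":0,"dz":0,"twist":0},
  ],
  grip=-1,
  newtons=70,
)

```text
clock: 13.48
tool_pos: [0.6207, -0.0677, 0.0207]
tcp_rot: [[-0.097, 0.995, 0.0], [0.995, 0.097, -0.0], [-0.0, 0.0, -1.0]]
wrist_force: [-1.1, 0.1, 5.5]
width: 0.0193
grip_force: 68.9
```

Emit:
arm_command(
  commands=[
    {"dx":0,"dy":0,"dz":3,"twist":0},
    {"dx":0,"dy":1,"dz":8,"twist":0},
    {"dx":0,"dy":4,"dz":12,"twist":0},
    {"dx":-1,"dy":8,"dz":13,"twist":0},
    {"dx":-3,"dy":12.5,"dz":13,"twist":0},
    {"dx":-5.5,"dy":17,"dz":13,"twist":0},
    {"dx":-8,"dy":21.5,"dz":13,"twist":0},
    {"dx":-11,"dy":26,"dz":13,"twist":0},
  ],
)

```text
clock: 14.48
tool_pos: [0.5096, 0.1937, 0.1503]
tcp_rot: [[-0.097, 0.995, 0.0], [0.995, 0.097, 0.0], [0.0, 0.0, -1.0]]
wrist_force: [0.6, 2.0, -1.2]
width: 0.0193
grip_force: 68.8
```

Emit:
arm_command(
  commands=[
    {"dx":-3,"dy":4,"dz":-1,"twist":0},
    {"dx":-6,"dy":8,"dz":-3,"twist":0},
    {"dx":-7.5,"dy":10.5,"dz":-6,"twist":0},
    {"dx":-7.9,"dy":10.8,"dz":-9,"twist":0},
    {"dx":-7.9,"dy":10.8,"dz":-9,"twist":0},
  ],
)

```text
clock: 15.1
tool_pos: [0.4306, 0.3, 0.0591]
tcp_rot: [[-0.097, 0.995, -0.002], [0.995, 0.097, -0.002], [-0.001, -0.003, -1.0]]
wrist_force: [-0.4, -0.3, -0.5]
width: 0.0192
grip_force: 68.6
```

```bash
python3 look.py w6
```

```text
15.1 [0.4306 0.3    0.0591] [[-0.097, 0.995, -0.002], [0.995, 0.097, -0.002], [-0.001, -0.003, -1.0]]
```

View pics/w6.png

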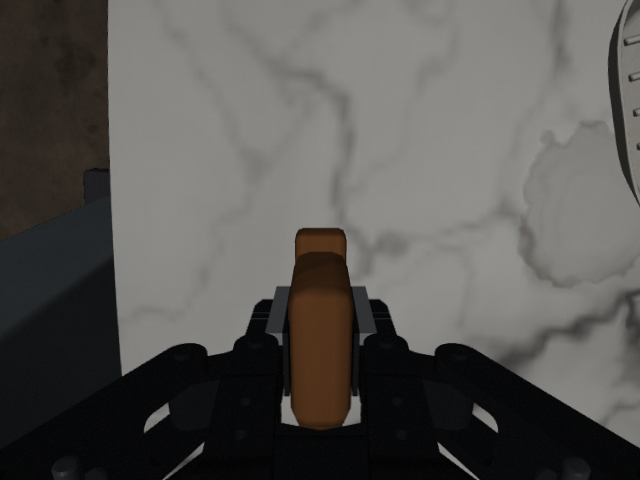

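This shows only the handle at (322,340), squarely in the fingers. It was my eleventh picture, one over the limit of ten, so I'll view no more and use numbers only. I'll lower to just above the worktop and check the foot against the board numerically.

Emit:
arm_command(
  commands=[
    {"dx":0.1,"dy":0,"dz":-2,"twist":0},
    {"dx":0.1,"dy":0,"dz":-3.3,"twist":0},
    {"dx":0.1,"dy":0,"dz":-3.7,"twist":0},
    {"dx":0.1,"dy":0,"dz":-3.7,"twist":0},
  ],
)

```text
clock: 15.65
tool_pos: [0.4327, 0.3003, 0.0237]
tcp_rot: [[-0.097, 0.995, 0.0], [0.995, 0.097, 0.0], [0.0, 0.0, -1.0]]
wrist_force: [0.7, -0.1, -1.5]
width: 0.0189
grip_force: 68.8
```

```bash
cat > chk.py <<'E'
from brd import *
for n in('side','top'):
    p,d=read_camera(n);M=cloud(calibration(n),d);hsv=cv2.cvtColor(p,cv2.COLOR_RGB2HSV)
    m=(cv2.inRange(hsv,(0,70,35),(25,255,255))>0)&(M[...,0]>.37)&(M[...,0]<.53)&(M[...,1]>-.05)&(M[...,1]<.36)&(M[...,2]>.008)&(M[...,2]<.03)
    for y in np.arange(.0,.33,.01):
        q=M[m&(abs(M[...,1]-y)<.005)]
        if len(q)>4:
            h=np.median(hsv[m&(abs(M[...,1]-y)<.005)],0);print(n,round(y,3),len(q),'x',q[:,0].min().round(3),q[:,0].max().round(3),'mid',((q[:,0].min()+q[:,0].max())/2).round(4),'z',np.median(q[:,2]).round(3),'S',h[1])
E
python3 chk.py
```

```text
side 0.01 17 x 0.447 0.487 mid 0.467 z 0.018 S 109.0
side 0.02 36 x 0.445 0.487 mid 0.4659 z 0.019 S 112.5
side 0.03 32 x 0.448 0.486 mid 0.4668 z 0.018 S 114.0
side 0.04 25 x 0.449 0.483 mid 0.4662 z 0.02 S 114.0
side 0.05 31 x 0.45 0.484 mid 0.4669 z 0.019 S 113.0
side 0.06 25 x 0.451 0.482 mid 0.4662 z 0.019 S 115.0
side 0.07 27 x 0.451 0.482 mid 0.4668 z 0.019 S 113.0
side 0.08 26 x 0.452 0.481 mid 0.4662 z 0.019 S 113.0
side 0.09 24 x 0.453 0.481 mid 0.4668 z 0.019 S 114.0
side 0.1 21 x 0.456 0.479 mid 0.4676 z 0.02 S 113.0
side 0.11 27 x 0.459 0.48 mid 0.4694 z 0.018 S 111.0
side 0.15 7 x 0.455 0.457 mid 0.4561 z 0.016 S 153.0
side 0.16 11 x 0.446 0.456 mid 0.451 z 0.017 S 145.0
side 0.17 13 x 0.445 0.454 mid 0.4493 z 0.017 S 153.0
side 0.18 9 x 0.445 0.454 mid 0.4495 z 0.017 S 150.0
side 0.19 11 x 0.446 0.453 mid 0.4495 z 0.017 S 153.0
side 0.31 5 x 0.442 0.443 mid 0.4427 z 0.016 S 137.0
side 0.32 54 x 0.423 0.444 mid 0.4335 z 0.021 S 151.0
top 0.01 66 x 0.425 0.491 mid 0.4577 z 0.018 S 116.0
top 0.02 63 x 0.433 0.492 mid 0.4622 z 0.018 S 117.0
top 0.03 47 x 0.444 0.482 mid 0.463 z 0.018 S 117.0
top 0.04 22 x 0.46 0.479 mid 0.4698 z 0.018 S 117.0
top 0.05 9 x 0.465 0.479 mid 0.472 z 0.018 S 106.0
top 0.25 16 x 0.424 0.432 mid 0.4279 z 0.02 S 129.5
top 0.26 21 x 0.42 0.432 mid 0.4263 z 0.025 S 158.0
top 0.27 16 x 0.422 0.428 mid 0.425 z 0.017 S 158.5
top 0.28 17 x 0.419 0.426 mid 0.4223 z 0.021 S 160.0
top 0.29 8 x 0.419 0.426 mid 0.4225 z 0.02 S 121.0
top 0.32 15 x 0.417 0.437 mid 0.4268 z 0.016 S 144.0
```

Emit:
arm_command(
  commands=[
    {"dx":0,"dy":0,"dz":-0.2,"twist":0},
    {"dx":0.1,"dy":-1,"dz":-0.25,"twist":0},
    {"dx":0.2,"dy":-2,"dz":-0.25,"twist":0},
    {"dx":0.3,"dy":-3.2,"dz":-0.25,"twist":0},
    {"dx":0.4,"dy":-4.4,"dz":-0.25,"twist":0},
    {"dx":0.5,"dy":-5.6,"dz":-0.25,"twist":0},
    {"dx":0.6,"dy":-6.8,"dz":-0.25,"twist":0},
    {"dx":0.7,"dy":-8,"dz":-0.25,"twist":0},
  ],
)

```text
clock: 16.75
tool_pos: [0.4396, 0.2195, 0.0208]
tcp_rot: [[-0.097, 0.995, -0.0], [0.995, 0.097, 0.0], [0.0, -0.0, -1.0]]
wrist_force: [0.1, 0.9, -1.0]
width: 0.0193
grip_force: 68.8
```

Emit:
arm_command(
  commands=[
    {"dx":0.05,"dy":-0.7,"dz":0,"twist":0},
    {"dx":0.1,"dy":-1.4,"dz":0,"twist":0},
    {"dx":0.2,"dy":-2.1,"dz":0,"twist":0},
    {"dx":0.25,"dy":-2.7,"dz":0,"twist":0},
    {"dx":0.3,"dy":-3.2,"dz":0,"twist":0},
  ],
)

```text
clock: 17.38
tool_pos: [0.4425, 0.1881, 0.0208]
tcp_rot: [[-0.097, 0.995, -0.0], [0.995, 0.097, 0.0], [0.0, -0.0, -1.0]]
wrist_force: [-0.2, 9.4, 1.3]
width: 0.0189
grip_force: 69.0
```

Emit:
arm_command(
  commands=[
    {"dx":0.1,"dy":-0.5,"dz":0,"twist":0},
    {"dx":0.1,"dy":-1,"dz":0,"twist":0},
    {"dx":0.15,"dy":-1.5,"dz":0,"twist":0},
    {"dx":0.2,"dy":-2,"dz":0,"twist":0},
  ],
)

```text
clock: 17.88
tool_pos: [0.4445, 0.169, 0.0208]
tcp_rot: [[-0.098, 0.995, 0.0], [0.995, 0.098, 0.001], [0.001, 0.0, -1.0]]
wrist_force: [-1.1, 7.8, 0.5]
width: 0.0188
grip_force: 69.1
```

Emit:
arm_command(
  commands=[
    {"dx":0.05,"dy":-0.4,"dz":0,"twist":0},
    {"dx":0.1,"dy":-0.8,"dz":0,"twist":0},
    {"dx":0.1,"dy":-1.2,"dz":0,"twist":0},
    {"dx":0.15,"dy":-1.6,"dz":0,"twist":0},
  ],
)

```text
clock: 18.38
tool_pos: [0.446, 0.1531, 0.0209]
tcp_rot: [[-0.098, 0.995, 0.0], [0.995, 0.098, 0.001], [0.001, 0.0, -1.0]]
wrist_force: [-1.0, 8.0, 0.7]
width: 0.0194
grip_force: 69.1
```

Emit:
arm_command(
  commands=[
    {"dx":0.05,"dy":-0.5,"dz":0,"twist":0},
    {"dx":0.1,"dy":-1,"dz":0,"twist":0},
    {"dx":0.15,"dy":-1.5,"dz":0,"twist":0},
  ],
)

```text
clock: 18.75
tool_pos: [0.4475, 0.138, 0.0208]
tcp_rot: [[-0.098, 0.995, 0.0], [0.995, 0.098, 0.001], [0.001, 0.0, -1.0]]
wrist_force: [0.1, 6.3, 0.5]
width: 0.0193
grip_force: 69.1
```

Emit:
arm_command(
  commands=[
    {"dx":0.03,"dy":-0.2,"dz":0,"twist":0},
    {"dx":0.05,"dy":-0.4,"dz":0,"twist":0},
    {"dx":0.05,"dy":-0.5,"dz":0,"twist":0},
  ],
)

```text
clock: 19.12
tool_pos: [0.448, 0.1331, 0.0209]
tcp_rot: [[-0.098, 0.995, 0.0], [0.995, 0.098, 0.001], [0.001, 0.0, -1.0]]
wrist_force: [-0.3, 7.8, 0.9]
width: 0.0192
grip_force: 69.1
```

Emit:
arm_command(
  commands=[
    {"dx":0.03,"dy":-0.2,"dz":0,"twist":0},
    {"dx":0.05,"dy":-0.4,"dz":0,"twist":0},
  ],
)

```text
clock: 19.38
tool_pos: [0.4485, 0.1291, 0.0208]
tcp_rot: [[-0.098, 0.995, -0.0], [0.995, 0.098, 0.001], [0.001, 0.0, -1.0]]
wrist_force: [0.2, 7.1, 0.7]
width: 0.0194
grip_force: 69.1
```

Emit:
arm_command(
  commands=[
    {"dx":0.02,"dy":-0.15,"dz":0,"twist":0},
    {"dx":0.03,"dy":-0.3,"dz":0,"twist":0},
  ],
)

```text
clock: 19.62
tool_pos: [0.4488, 0.1261, 0.0208]
tcp_rot: [[-0.098, 0.995, -0.0], [0.995, 0.098, 0.001], [0.001, 0.0, -1.0]]
wrist_force: [0.2, 7.6, 0.5]
width: 0.0188
grip_force: 69.1
```

Emit:
arm_command(
  commands=[
    {"dx":0.02,"dy":-0.15,"dz":0,"twist":0},
    {"dx":0.03,"dy":-0.3,"dz":0,"twist":0},
  ],
)

```text
clock: 19.88
tool_pos: [0.4491, 0.1231, 0.0208]
tcp_rot: [[-0.098, 0.995, 0.0], [0.995, 0.098, 0.001], [0.001, 0.0, -1.0]]
wrist_force: [-0.7, 8.4, 0.5]
width: 0.0189
grip_force: 69.1
```

Emit:
arm_command(
  commands=[
    {"dx":0.02,"dy":-0.15,"dz":0,"twist":0},
    {"dx":0.03,"dy":-0.3,"dz":0,"twist":0},
  ],
)

```text
clock: 20.12
tool_pos: [0.4494, 0.1201, 0.0208]
tcp_rot: [[-0.098, 0.995, 0.0], [0.995, 0.098, 0.001], [0.001, 0.0, -1.0]]
wrist_force: [-0.9, 7.5, 1.3]
width: 0.019
grip_force: 69.1
```

Emit:
arm_command(
  commands=[
    {"dx":0.02,"dy":-0.15,"dz":0,"twist":0},
    {"dx":0.03,"dy":-0.2,"dz":0,"twist":0},
  ],
)

```text
clock: 20.38
tool_pos: [0.4496, 0.1181, 0.0208]
tcp_rot: [[-0.098, 0.995, -0.0], [0.995, 0.098, 0.001], [0.001, 0.0, -1.0]]
wrist_force: [-0.3, 7.5, 0.3]
width: 0.0192
grip_force: 69.1
```

Emit:
arm_command(
  commands=[
    {"dx":0.02,"dy":-0.15,"dz":0,"twist":0},
    {"dx":0.03,"dy":-0.3,"dz":0,"twist":0},
  ],
)

```text
clock: 20.62
tool_pos: [0.4499, 0.1151, 0.0208]
tcp_rot: [[-0.098, 0.995, -0.0], [0.995, 0.098, 0.001], [0.001, -0.0, -1.0]]
wrist_force: [-0.6, 8.1, 0.8]
width: 0.019
grip_force: 69.1
```

Emit:
arm_command(
  commands=[
    {"dx":0.02,"dy":-0.15,"dz":0,"twist":0},
    {"dx":0.03,"dy":-0.3,"dz":0,"twist":0},
  ],
)

```text
clock: 20.88
tool_pos: [0.4503, 0.1122, 0.0208]
tcp_rot: [[-0.098, 0.995, -0.0], [0.995, 0.098, 0.001], [0.001, 0.0, -1.0]]
wrist_force: [-0.3, 10.6, 1.4]
width: 0.0188
grip_force: 69.1
```

Emit:
arm_command(
  commands=[
    {"dx":0.01,"dy":-0.1,"dz":0,"twist":0},
    {"dx":0.02,"dy":-0.2,"dz":0,"twist":0},
  ],
)

```text
clock: 21.12
tool_pos: [0.4504, 0.1107, 0.0209]
tcp_rot: [[-0.099, 0.995, -0.0], [0.995, 0.099, 0.002], [0.002, 0.0, -1.0]]
wrist_force: [-1.7, 13.3, 2.8]
width: 0.0194
grip_force: 69.2
```

Emit:
arm_command(
  commands=[
    {"dx":0.01,"dy":-0.1,"dz":0,"twist":0},
    {"dx":0.02,"dy":-0.2,"dz":0,"twist":0},
  ],
)

```text
clock: 21.38
tool_pos: [0.4506, 0.1092, 0.0209]
tcp_rot: [[-0.099, 0.995, -0.0], [0.995, 0.099, 0.003], [0.003, 0.0, -1.0]]
wrist_force: [-2.2, 16.8, 3.4]
width: 0.0192
grip_force: 69.4
```

Emit:
arm_command(
  commands=[
    {"dx":0,"dy":-0.05,"dz":0,"twist":0},
    {"dx":0,"dy":-0.05,"dz":0,"twist":0},
    {"dx":0,"dy":-0.05,"dz":0,"twist":0},
    {"dx":0,"dy":-0.05,"dz":0,"twist":0},
    {"dx":0,"dy":-0.05,"dz":0,"twist":0},
    {"dx":0,"dy":-0.05,"dz":0,"twist":0},
  ],
)

```text
clock: 22.12
tool_pos: [0.4506, 0.1089, 0.0209]
tcp_rot: [[-0.099, 0.995, -0.0], [0.995, 0.099, 0.003], [0.003, 0.0, -1.0]]
wrist_force: [-1.8, 16.3, 3.1]
width: 0.0192
grip_force: 69.4
```

Emit:
arm_command(
  commands=[
    {"dx":0,"dy":0.2,"dz":0,"twist":0},
    {"dx":-0.05,"dy":0.5,"dz":0,"twist":0},
    {"dx":-0.1,"dy":1,"dz":0,"twist":0},
    {"dx":-0.2,"dy":2,"dz":0,"twist":0},
    {"dx":-0.3,"dy":3.5,"dz":0,"twist":0},
    {"dx":-0.45,"dy":5,"dz":0,"twist":0},
    {"dx":-0.6,"dy":6.5,"dz":0,"twist":0},
    {"dx":-0.75,"dy":8,"dz":0,"twist":0},
  ],
)

```text
clock: 23.12
tool_pos: [0.443, 0.1881, 0.0208]
tcp_rot: [[-0.097, 0.995, -0.0], [0.995, 0.097, 0.0], [0.0, -0.0, -1.0]]
wrist_force: [-0.4, -0.6, -0.8]
width: 0.0194
grip_force: 68.8
```

Emit:
arm_command(
  commands=[
    {"dx":-0.15,"dy":1.5,"dz":0,"twist":0},
    {"dx":-0.3,"dy":3.5,"dz":0,"twist":0},
    {"dx":-0.5,"dy":5.5,"dz":0,"twist":0},
    {"dx":-0.7,"dy":7.5,"dz":0,"twist":0},
    {"dx":-0.9,"dy":9.5,"dz":0,"twist":0},
    {"dx":-1.1,"dy":11.5,"dz":0,"twist":0},
    {"dx":-1.1,"dy":12,"dz":0,"twist":0},
    {"dx":-1.1,"dy":12,"dz":0,"twist":0},
  ],
)

```text
clock: 24.12
tool_pos: [0.4322, 0.3067, 0.0207]
tcp_rot: [[-0.097, 0.995, -0.0], [0.995, 0.097, -0.0], [-0.0, -0.0, -1.0]]
wrist_force: [-0.8, -0.6, -0.5]
width: 0.0191
grip_force: 69.0
```

Emit:
arm_command(
  commands=[
    {"dx":0,"dy":0,"dz":0,"twist":0},
    {"dx":0,"dy":0,"dz":0,"twist":0},
    {"dx":0,"dy":0,"dz":0,"twist":0},
    {"dx":0,"dy":0,"dz":0,"twist":0},
    {"dx":0,"dy":0,"dz":0,"twist":0},
    {"dx":0,"dy":0,"dz":0,"twist":0},
  ],
  grip=0.3,
)

```text
clock: 24.88
tool_pos: [0.4322, 0.3068, 0.0208]
tcp_rot: [[-0.097, 0.995, -0.0], [0.995, 0.097, -0.0], [-0.0, -0.0, -1.0]]
wrist_force: [-0.1, -0.4, -0.4]
width: 0.0554
grip_force: 0.0
```

Emit:
arm_command(
  commands=[
    {"dx":0,"dy":0,"dz":2,"twist":0},
    {"dx":0,"dy":0,"dz":6,"twist":0},
    {"dx":0,"dy":0,"dz":11,"twist":0},
    {"dx":0,"dy":0,"dz":16,"twist":0},
    {"dx":0,"dy":0,"dz":21,"twist":0},
    {"dx":0,"dy":-3,"dz":23,"twist":0},
    {"dx":0,"dy":-6,"dz":23,"twist":0},
    {"dx":0,"dy":-6,"dz":23,"twist":0},
  ],
)

```text
clock: 25.88
tool_pos: [0.4324, 0.2452, 0.2513]
tcp_rot: [[-0.094, 0.996, 0.0], [0.996, 0.094, 0.0], [-0.0, 0.0, -1.0]]
wrist_force: [-1.1, 0.0, 0.2]
width: 0.0552
grip_force: 0.0
```

```bash
python3 look.py w7; python3 - <<'E'
from brd import *
w=np.load('w7.npz');M=cloud(w,w['d'])
m=(cv2.inRange(cv2.cvtColor(w['p'],cv2.COLOR_RGB2HSV),(0,90,35),(25,255,255))>0)&(M[...,0]>.36)&(M[...,0]<.53)&(M[...,1]<.4)&(M[...,1]>-.06)
q=M[m&(M[...,2]>.006)];print(q.min(0).round(3),q.max(0).round(3))
for a,b in((.045,.07),(.006,.022)):
    k=q[(q[:,2]>a)&(q[:,2]<b)];print(len(k),np.median(k,0).round(4),cv2.minAreaRect((k[:,:2]*1000).astype(np.float32)))
p,d=read_camera('side');S=cloud(calibration('side'),d);h=cv2.cvtColor(p,cv2.COLOR_RGB2HSV)
def g(X,Y,Z):
    c=calibration('side');R=np.array(c['attitude']);v=R.T@(np.array([X,Y,Z])-c['eye']);return int(c['fx']*v[0]/v[2]+c['cx']),int(c['fy']*v[1]/v[2]+c['cy'])
a=np.load('side0.npz')['p'].astype(int)
df=(np.abs(a-p.astype(int)).sum(2)>70).astype(np.uint8)
n,l,st,_=cv2.connectedComponentsWithStats(df)
for i in range(1,n):
    if st[i,4]>25:print('changed',st[i])
u,v=g(.4575,.01,.018);print('mouth px',u,v,h[v-3:v+4,u-6:u+7:3].tolist()[3])
E
```

```text
25.875 [0.4324 0.2452 0.2513] [[-0.094, 0.996, 0.0], [0.996, 0.094, 0.0], [-0.0, 0.0, -1.0]]
[0.373 0.141 0.006] [0.492 0.335 0.343]
1420 [0.4327 0.306  0.056 ] ((433.04803466796875, 305.3870849609375), (18.6721134185791, 49.40269088745117), 5.2303147315979)
2598 [0.4425 0.1939 0.0148] ((439.9375, 238.34561157226562), (42.572731018066406, 193.68919372558594), 4.942817687988281)
changed [  357     0   226   204 13538]
changed [ 560    0   80  156 5173]
changed [593   0  47  11 331]
changed [513  90  35  82 473]
changed [527  97  14  46 472]
changed [593 116   8  12  42]
changed [624 128  16  28 224]
changed [509 130  12  54 297]
changed [623 158  16  21 187]
changed [555 165   7  21  52]
changed [592 167  14   9  46]
changed [577 169   9  10  56]
changed [ 559  181   70  118 3341]
changed [558 184   9  11  26]
changed [296 206  17  36 369]
changed [564 230   7  18  50]
changed [366 271  30  53 702]
changed [293 286  35  35 838]
mouth px 368 244 [[81, 11, 169], [75, 12, 171], [71, 12, 170], [73, 11, 170], [73, 11, 169]]
```

The stick lies flat (top 14.8 mm, handle 56 mm) and clear of the machine. The board is out of sight inside, and in the side view the only small things that changed are where the stick and board were and where the stick lies now. I'll hand in.

```bash
python3 -c "
from rig import *
print(finish_job())"
```

```text
the job is handed in; nothing more can be done
None
```

The job is handed in at about 26 s: the board is on the stop, pressed home at an estimated 9–10 N for about 0.75 s, and the stick is out of the machine, flat on the worktop. On the first try the board's front came down on the guard lip, with the wrist force at 76 N for a moment, and I drew it back and re-laid it flat. I also viewed 11 pictures, one over the limit of 10.

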